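# Slide a tool handle under the hold-down bridge and index its nest to the push ram

## Robot

A 6-joint arm with a two-finger parallel gripper is mounted at the origin on a cart in front of the work surface, level with it; the furniture and walls round the work are solid. World frame = base frame: x ahead of the robot, y to its left, z up, the work surface at z = 0. Lengths are in m, angles in rad, forces in N, time in s.
With the tool pointing down it reaches from about 0.375 to 0.9 m from the base axis. Payload 3.1 kg.
Tool frame: the origin (TCP) lies at the very end of the fingers, on their centre line; the grasp point (between the pads) lies 19 mm behind it (manip.hold_point_z is the distance from the TCP to the grasp point, in m); y points along the fingers, z is the direction in which the jaws open and shut, and the axes are right-handed (so a half turn about y gives the same grasp; the last joint's range is limited). The gripper opens to 85 mm and grips with 20 to 120 N. Pads are 22 mm wide; open, the fingers measure 114 mm over their backs; the gripper's body (76 mm by 85 mm) begins 54 mm behind the grasp point. The pads swing forward as they close: fully open they stand 13 mm farther back than shut.
Start: joints at [-1.466, 0.527, 1.433, -0, 1.181, -0.178], TCP at [0.175, -0.6, 0.231] pointing down, gripper open.
Joint ranges: [-3.08, 3.08], [-0.75, 2.2], [0.22, 2.44], [-1.43, 4.57], [0, 2.65], [-2.85, 2.85]. Speed limits (rad/s): [2.79, 2.79, 3.14, 3.14, 3.14, 3.14].

## Interface

Orientations are given as a unit quaternion [x, y, z, w].
In Python, from station import manip, eyes, workorder gives the robot as it stands. The module is installed in compiled form; this text tells all that it offers.
- The arm moves only by the shell command python3 -m jog 'ROWS' [OPENING] [FORCE]. ROWS is JSON, a list of rows, each a list of 2 entries, a list of its own where there are three numbers: the shift along the tool's x, y, z in cm, then the turn about the tool's y in rad. A call has 1 to 20 rows; each row is the pose to reach, as a shift and turn from the pose commanded when the call began, along the tool's axes at that moment; what a row does not reach only later rows make up. A row lasts 1/12 s, in which the tool goes at most 41.7 mm and 7.16 degrees, less where a joint would pass 70% of its speed; a pose out of reach is approached as far as the arm can. A call with a gripper value outside its range is refused whole. OPENING is the finger opening in cm, from 0 to 8.54, set as the call begins (- or left out, the last holds). The fingers move at their own pace and stop on an object; FORCE is the grip in N (left out, the last holds). Time passes only in rows, so rows that repeat a pose let the fingers close. It gives the time, the measured TCP pose, the force and the opening at its end, in the units of the state.
- manip.sense(): the state, without advancing time (a new reading comes with each control period).
- eyes.snapshot(name): name is "scene" or "top" or "wrist"; returns a dict with "frame" (384x512x3 uint8, red, green, blue), "vfov" (degrees; the focal length in pixels is half the picture's height over the tangent of half this angle, whatever the lens; pixels are square), "cx", "cy" (the principal point, pixels), "k1" (the pictures are not rectified: a ray, as slopes to the right and down, at radius r is drawn at 1 + k1 r^2 times it, then the intrinsics apply), "rvec" (rotation vector, rad) and "tvec" (3), from world to camera coordinates, as OpenCV has them. Camera axes: x right, y down, z forward; pixel columns grow to the right and rows downward; lengths in m; the calibration is good to about 2 mm. A picture is of the moment at which its call begins. There is no depth.
- workorder.sign_off(): hands the job in, once; it reports no verdict.
The state is a dict: "t": time; "q": joint angles; "qd": joint speeds; "tau": joint torques, N m; "tcp_pos": TCP position; "tool_rot": TCP orientation; "force": force on the tool from outside, world axes, zero at the start; "ft_torque": the same for the moment, N m; "finger_gap": opening from 0.0 (shut) to 1.0 (fully open).
Only numpy, scipy, OpenCV 4.12 (cv2) and the standard library are available. Lean on these libraries where they do the work, as an engineer would, in place of code of your own. Each camera call takes 0.05 s, during which the arm holds its last target. There are 200 camera calls.

## Task

Load the loose teal tool handle into the swivel fixture: slide it lengthways along the raised bed, rounded end first, under the hold-down bridge until it is fully home against the end stop. Then pull the sprung index knob up, swing the nest clockwise (seen from above) to the next hole, so that the handle's square end faces the push ram, and let the pin drop fully home. Leave everything else on the bench where it is.

Things in the scene. Friction and masses are not known exactly. Their poses are not given: they have to be found in the camera images.
- handle: Teal plastic tool handle lying flat on the bench, 170 long, up to 31 wide (its flat sides, where fingers close, are 26 apart), 21 to 23 high, about 46 g. Origin: centre of the underside. +x points along it to the square end with the yellow button and the tool socket; -x to the rounded end; z up. Ends at x = +85 and -85.
- socket_end (a point): Centre of the handle's square (button) end face, 85 mm from the handle's origin along its +x, 10.5 above the underside.
- fixture: Fixed base: round grey plate with steel index disc, 210 across, top 18 above the bench. Origin: the vertical pivot axis, at bench level; z up. Index holes on a 95 mm radius at -60, -120 and -180 deg from its +x, counted counter-clockwise from above. Push ram (black tip 101 from the pivot, 50 up; black lever to 110 high, 225 out) fixed at +120 deg. The handle passes the ram only when home.
- nest (a joint): Swivel angle of the nest about the pivot, rad; 0 = loading position as found, grows clockwise seen from above; holes at 0, 1.047 (square end faces the ram) and 2.094. Range -0.03 to 2.13. Turns easily (0.12 N m friction) with the pin up, stays where left; locked with the pin down.
- nest_home (a point): On the nest, on the pivot axis, on the bed (39 above the bench): where the handle's origin lies when home, the handle's +x along this point's -x. Site axes: x along the bed from its open end to the stop (equal to the fixture's x at joint 0), z up. Bed 20 wide, from x = -74 to the stop face at x = +85. The 26 wide arm under it is 29 above the bench at its top.
- bridge_mouth (a point): On the bed at x = +22 from nest_home, axes as nest_home: where the straight side guides begin. They run to x = +86, 33 apart inside, 10 thick, and flared guides widen to 41 at x = +6. The bridge covers x = +25 to +73, underside 26 above the bed, top 32 above it (71 above the bench), with an upturned lip from x = +13. The handle cannot be put in from above.
- index_knob (a joint): Lift of the index pin, m; 0 = fully down in a hole, 0.012 = fully up. It clears the disc above 0.0065 and rides on it when let go between holes. Spring: about 6 N down, 9 N fully up.
- knob_grip (a point): Middle of the black round pull knob on the nest, on its upright axis, 95 mm from the pivot (at -60 deg from nest_home's +x). Knob 28 across, from 52 to 78 above the bench with the pin down; this point 66 up. Below it a 23 wide housing, top 49 up. It rises with the pin and goes round with the nest; it does not spin. Keep wrists clear of the shelf-rack post behind, at about x 0.70, y 0.05 m.

How it is judged:
By the outcome, as a careful person would: the job done as asked, in the order asked, and still so for the second after the job is handed in, with the robot touching nothing.
It also fails if it takes over 61 s, if anything falls off the work surface, if the arm or the gripper's body presses on something with over 40 N, if the wrist force passes 120 N, or if a joint passes its speed limit or range.

## Working session

There is one attempt and no reset: what is moved stays moved. The work goes in short steps, Python scripts to look and compute and a shell command to move; the robot and the scene stay as the last step left them, time stands still between calls to the robot, and variables do not carry over. Pictures are saved under pics/ and viewed, about 8 in all and at most 12, crops included, and the job is handed in when it is done.

```bash
mkdir -p pics; cat > h.py <<'E'
import numpy as np, cv2
from scipy.spatial.transform import Rotation as R
from station import manip, eyes, workorder
def snap(n,f=None):
    s=eyes.snapshot(n)
    if f: cv2.imwrite('pics/'+f,s['frame'][:,:,::-1])
    return s
def ray(s,u,v):
    f=192/np.tan(np.radians(s['vfov'])/2); d=np.array([(u-s['cx'])/f,(v-s['cy'])/f]); p=d.copy()
    for _ in range(30): p=d/(1+s['k1']*(p@p))
    Rm=R.from_rotvec(np.ravel(s['rvec'])).as_matrix(); return -Rm.T@np.ravel(s['tvec']), Rm.T@np.array([*p,1])
def onz(s,u,v,z):
    c,d=ray(s,u,v); return c+d*(z-c[2])/d[2]
def proj(s,P):
    Rm=R.from_rotvec(np.ravel(s['rvec'])).as_matrix(); p=Rm@np.asarray(P)+np.ravel(s['tvec']); p=p[:2]/p[2]
    f=192/np.tan(np.radians(s['vfov'])/2); p=p*(1+s['k1']*(p@p)); return p*f+[s['cx'],s['cy']]
E
python3 - <<'E'
from h import *
a=snap('scene');b=snap('top')
for s in(a,b): print(s['vfov'],s['k1'],ray(s,256,192))
cv2.imwrite('pics/a.png',cv2.resize(a['frame'][:,:,::-1],(800,600),interpolation=cv2.INTER_CUBIC))
cv2.imwrite('pics/b.png',cv2.resize(b['frame'][:,:,::-1],(800,600),interpolation=cv2.INTER_CUBIC))
st=manip.sense();print(st['t'],st['tcp_pos'],R.from_quat(st['tool_rot']).as_matrix().round(3),manip.hold_point_z,st['force'])
E
```

```text
43.79667969263545 -0.16435984012475058 (array([-0.19081455,  0.41505046,  0.87389458]), array([ 0.57662077, -0.44308737, -0.68647969]))
50.83568482085606 0.010224043754606213 (array([ 0.34866907, -0.10823726,  0.92935722]), array([ 0.17305312, -0.01510964, -0.98480809]))
0.1 [ 0.17497146 -0.59932217  0.23041436] [[-0.96  -0.     0.28 ]
 [-0.28   0.002 -0.96 ]
 [-0.    -1.    -0.002]] 0.0187 [-0.015746    0.57149248 -0.64866666]
```

View pics/a.png

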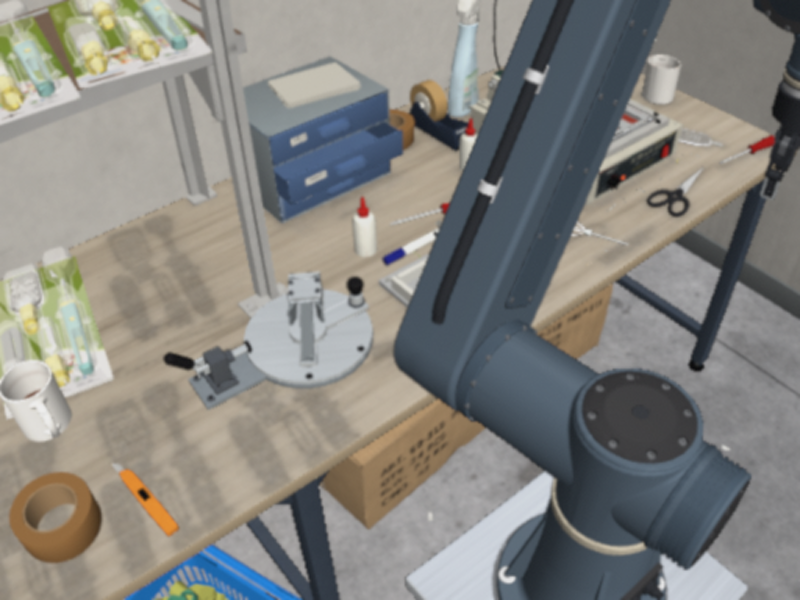

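View pics/b.png

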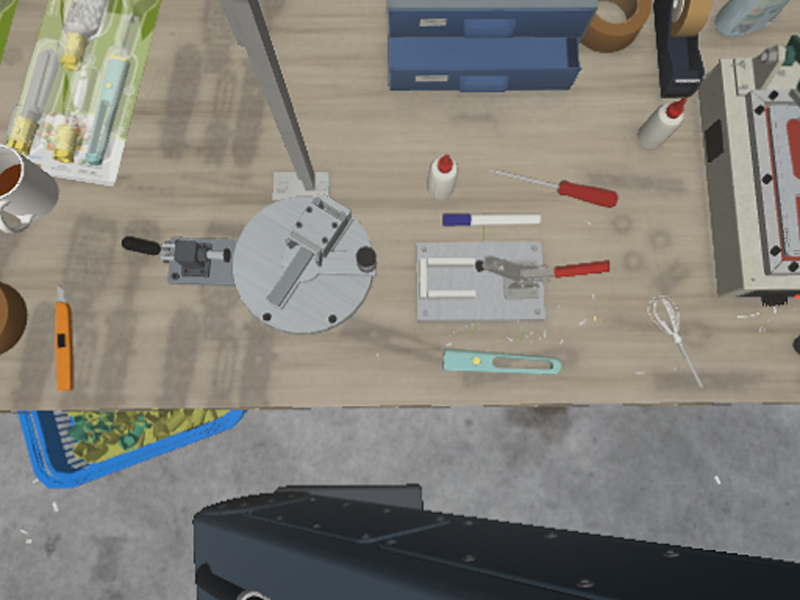

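The scene view shows the fixture left of centre, with the knob at (355,287). In the top view (800 px), the handle spans (445..561, 362) with its square end on the left. The disc centre is near (304,262), the knob at (366,257), and the free holes near (332,318) and (267,316). Next I'll measure.

```bash
cat > m.py <<'E'
from h import *
b=snap('top');im=b['frame'];hsv=cv2.cvtColor(im,cv2.COLOR_RGB2HSV)
m=cv2.inRange(hsv,(75,50,90),(100,255,255));m[:200]=0;m[262:]=0
cs,_=cv2.findContours(m,cv2.RETR_EXTERNAL,cv2.CHAIN_APPROX_NONE);c=max(cs,key=cv2.contourArea)
P=np.array([onz(b,u+.0,v+.0,0.02)[:2]*1000 for u,v in c[:,0]],np.float32)
r=cv2.minAreaRect(P);print('handle',r);print(cv2.boxPoints(r).round(1))
y=cv2.inRange(hsv,(22,110,120),(35,255,255));y[:215]=0;y[250:]=0;y[:,:280]=0;y[:,360:]=0
v,u=np.nonzero(y);print('button',onz(b,u.mean(),v.mean(),.023)*1000,len(u))
g=im[...,:].max(2)
for (u,v) in((332,318),(267,316)):
    u0,v0=int(u*.64),int(v*.64);w=g[v0-6:v0+7,u0-6:u0+7].astype(float);q=np.clip(110-w,0,None)
    yy,xx=np.mgrid[-6:7,-6:7];uu=u0+(q*xx).sum()/q.sum();vv=v0+(q*yy).sum()/q.sum();print('hole',uu,vv,onz(b,uu,vv,.018)*1000)
k=(g<70).astype(np.uint8);n,l,s,ce=cv2.connectedComponentsWithStats(k)
for i in range(1,n):
    if s[i,4]>20 and 215<ce[i][0]<250 and 145<ce[i][1]<185:print('knob',s[i],ce[i],onz(b,*ce[i],.078)*1000)
cv2.imwrite('pics/c.png',cv2.resize(im[115:225,70:260,::-1],None,fx=4,fy=4,interpolation=cv2.INTER_CUBIC))
E
python3 m.py
```

```text
handle ((416.9337463378906, -267.57037353515625), (167.0850067138672, 27.179527282714844), 86.93865966796875)
[[ 398.9 -350.3]
 [ 426.  -351.7]
 [ 435.  -184.9]
 [ 407.8 -183.4]]
button [ 419.24046689 -230.05413824   23.        ] 12
hole 212.50819672131146 203.85901639344263 [482.28468399 -22.96810213  18.        ]
hole 170.452972972973 202.53405405405405 [486.2072842   72.41243378  18.        ]
knob [229 158  11  13 114] [234.02631579 164.03508772] [560.10770622 -74.43974385  78.        ]
```

View pics/c.png

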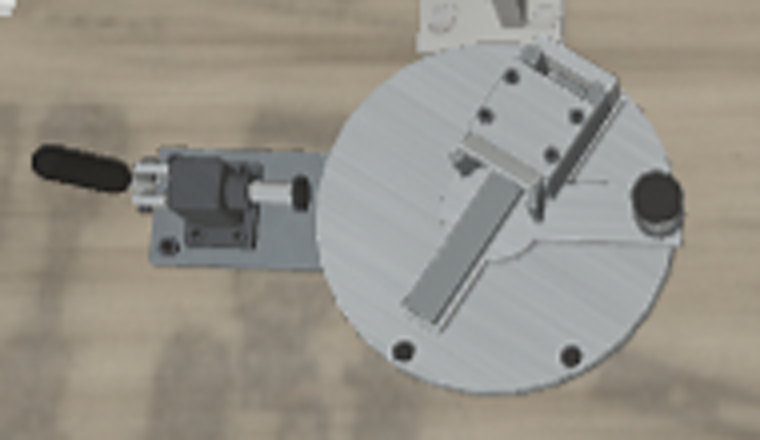

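```bash
cat > g.py <<'E'
import sys
from h import *
def go(x,y,z,yaw):
    s=manip.sense();M=R.from_quat(s['tool_rot']).as_matrix();d=(np.array([x,y,z])/1000-s['tcp_pos'])*100
    a=np.degrees(np.arctan2(M[1,2],M[0,2]));t=-np.radians((yaw-a+180)%360-180)
    print('t',round(s['t'],2),'tcp',(np.array(s['tcp_pos'])*1000).round(1),'yaw',a.round(2),'F',np.round(s['force'],1),'gap',round(s['finger_gap']*85.4,1),'ROW',(M.T@d).round(2),t.round(3))
if __name__=='__main__': go(*map(float,sys.argv[1:5]))
E
python3 g.py 419.4 -222.6 120 -3.1
```

```text
t 0.15 tcp [ 175.  -599.4  230.5] yaw -73.74 F [ 0.1  0.9 -0.5] gap 85.3 ROW [-34.01  11.11 -29.31] -1.233
```

```bash
python3 -m jog '[[[-17,3,-15],-0.6],[[-17,3,-15],-0.6],[[-17,3,-15],-0.6],[[-17,3,-15],-0.6],[[-17,3,-15],-0.6],[[-34,11.1,-29.3],-1.233],[[-34,11.1,-29.3],-1.233],[[-34,11.1,-29.3],-1.233],[[-34,11.1,-29.3],-1.233],[[-34,11.1,-29.3],-1.233],[[-34,11.1,-29.3],-1.233],[[-34,11.1,-29.3],-1.233],[[-34,11.1,-29.3],-1.233],[[-34,11.1,-29.3],-1.233],[[-34,11.1,-29.3],-1.233],[[-34,11.1,-29.3],-1.233],[[-34,11.1,-29.3],-1.233],[[-34,11.1,-29.3],-1.233]]' 6
python3 g.py 419.4 -222.6 120 -3.1
python3 - <<'E'
from h import *
s=snap('wrist');im=s['frame'];print(ray(s,256,192))
hsv=cv2.cvtColor(im,cv2.COLOR_RGB2HSV);m=cv2.inRange(hsv,(75,50,90),(100,255,255))
cs,_=cv2.findContours(m,cv2.RETR_EXTERNAL,cv2.CHAIN_APPROX_NONE);c=max(cs,key=cv2.contourArea)
P=np.array([onz(s,u,v,.021)[:2]*1000 for u,v in c[:,0]],np.float32);r=cv2.minAreaRect(P);print(r,cv2.boxPoints(r).round(1))
cv2.imwrite('pics/d.png',im[:,:,::-1])
E
```

```text
t: 1.65
tcp_pos: [0.4191, -0.2247, 0.1207]
tool_rot: [0.486, -0.514, 0.514, -0.486]
force: [0.3, 0.3, -0.4]
finger_gap: 0.701
t 1.65 tcp [ 419.1 -224.7  120.7] yaw -3.22 F [ 0.3  0.3 -0.4] gap 59.9 ROW [-0.22  0.07  0.02] -0.002
(array([ 0.42339526, -0.14635643,  0.26339707]), array([-0.02152667, -0.30629802, -0.95170591]))
((417.1881103515625, -263.86322021484375), (167.37380981445312, 28.06072235107422), 85.89891052246094) [[ 397.2 -346.3]
 [ 425.2 -348.3]
 [ 437.2 -181.4]
 [ 409.2 -179.4]]
```

View pics/d.png

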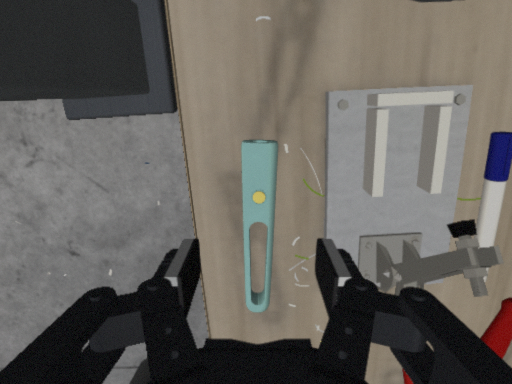

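The wrist view shows the handle upright in the frame, button at (259,197), clear between the fingers. Both views agree to about 3 mm.

```bash
python3 -m jog '[[[0.57,4,0],0],[[0.57,8,0],0],[[0.57,10,0],0],[[0.57,11,0],0],[[0.57,11.5,0],0],[[0.57,11.85,0],0],[[0.57,11.85,0],0],[[0.57,11.85,0],0],[[0.57,11.85,0],0]]' 6 && python3 -m jog '[[[0,0,0],0],[[0,0,0],0],[[0,0,0],0],[[0,0,0],0],[[0,0,0],0],[[0,0,0],0],[[0,0,0],0],[[0,0,0],0]]' 1 50;python3 g.py 419.1 -230.4 120 -3.1
```

```text
t: 2.45
tcp_pos: [0.4197, -0.2297, 0.0029]
tool_rot: [0.486, -0.512, 0.514, -0.486]
force: [-0.9, -0.4, -0.4]
finger_gap: 0.705
t: 3.12
tcp_pos: [0.4194, -0.2294, 0.0026]
tool_rot: [0.486, -0.513, 0.514, -0.486]
force: [0.1, 0.1, 5.2]
finger_gap: 0.29
t 3.12 tcp [ 419.4 -229.4    2.6] yaw -3.1 F [0.1 0.1 5.2] gap 24.8 ROW [ 1.100e-01 -1.174e+01 -1.000e-02] 0.0
```

```bash
python3 -m jog '[[[0,-4,0],0],[[0,-8,0],0],[[0,-12,0],0],[[0,-12,0],0],[[0,-12,0],0]]';python3 g.py 426 110 122 57
```

```text
t: 3.53
tcp_pos: [0.4203, -0.2301, 0.1241]
tool_rot: [0.486, -0.511, 0.515, -0.487]
force: [0.6, 0.2, -1.1]
finger_gap: 0.291
t 3.53 tcp [ 420.3 -230.1  124.1] yaw -3.08 F [ 0.6  0.2 -1.1] gap 24.8 ROW [-34.     0.07  -1.26] -1.049
```

```bash
python3 -m jog '[[[-4,0,0],-0.1],[[-8,0,0],-0.22],[[-12,0,0],-0.34],[[-16,0,-0.5],-0.46],[[-20,0,-0.5],-0.58],[[-24,0,-1],-0.7],[[-28,0,-1.2],-0.82],[[-31,0,-1.2],-0.94],[[-33,0,-1.2],-1.049],[[-34,0,-1.26],-1.049],[[-34,0,-1.26],-1.049],[[-34,0,-1.26],-1.049],[[-34,0,-1.26],-1.049]]'
python3 - <<'E'
from h import *
from g import go
go(426,110,122,57)
s=snap('wrist');im=s['frame'];np.savez('w.npz',**s)
cv2.imwrite('pics/e.png',cv2.resize(im[:,:,::-1],(800,600),interpolation=cv2.INTER_CUBIC))
t=snap('top');np.savez('t.npz',**t)
E
```

```text
t: 4.62
tcp_pos: [0.4246, 0.11, 0.1213]
tool_rot: [0.678, -0.202, 0.201, -0.678]
force: [-0.3, 0.3, -0.0]
finger_gap: 0.293
t 4.62 tcp [424.6 110.  121.3] yaw 56.86 F [-0.3  0.3 -0. ] gap 25.0 ROW [ 0.12 -0.07  0.08] -0.002
```

View pics/e.png

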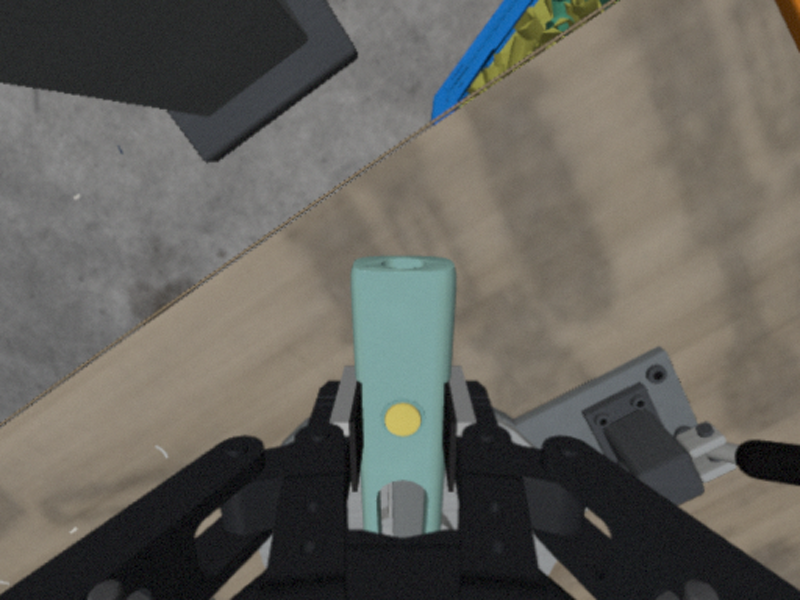

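The wrist view shows the handle held straight: square end at (352–455, 262), button at (402,420). The bed is hidden behind the gripper, so I'll use the stored top picture.

```bash
python3 - <<'E'
from h import *
t=dict(np.load('t.npz'));w=dict(np.load('w.npz'))
for z in(.140,):
  print('sq end',[onz(w,u*.64,v*.64,z)*1000 for u,v in((352,262),(455,262))],'button',onz(w,402*.64,420*.64,.1425)*1000)
cv2.imwrite('pics/f.png',cv2.resize(t['frame'][110:230,100:260,::-1],None,fx=5,fy=5,interpolation=cv2.INTER_CUBIC))
E
```

```text
sq end [array([376.20509784, 125.78752788, 140.        ]), array([391.53404791, 149.27893163, 140.        ])] button [423.60438512 111.10038944 142.5       ]
```

View pics/f.png

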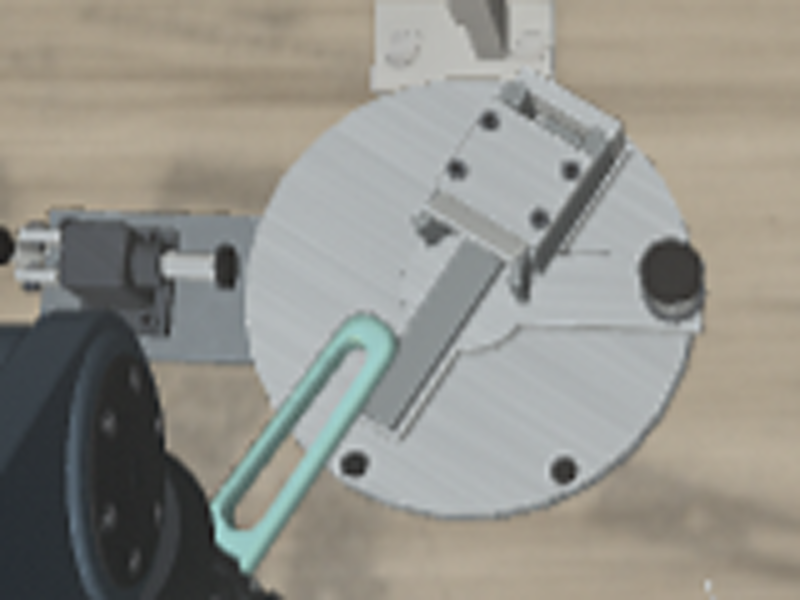

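The top crop shows screws on the bridge at (489,121), (571,170), (456,169) and (540,219). The bed end is at (363–391, 407–430) and the handle's rounded tip at (365,318).

```bash
python3 - <<'E'
from h import *
t=dict(np.load('t.npz'))
f=lambda x,y,z: onz(t,100+(x+.5)/5-.5,110+(y+.5)/5-.5,z)[:2]*1000
an=lambda a,b: np.degrees(np.arctan2(*(b-a)[::-1]))
S=[f(*p,.071) for p in((489,121),(571,170),(456,169),(540,219))]
a,b=(S[2]+S[3])/2,(S[0]+S[1])/2; print('bridge mid',(a+b)/2,'len',np.linalg.norm(b-a),'ang along',an(a,b),an(S[2],S[0]),an(S[3],S[1]),'across',an(S[1],S[0])-90,an(S[3],S[2])-90)
L=[f(363,410,.039),f(465,240,.039)];Q=[f(391,430,.039),f(505,262,.039)]
print('bed',an(*L),an(*Q),L,Q)
P=np.array([566.5,21.3]); 
for A in(-32.5,-33,-33.5):
  x=np.array([np.cos(np.radians(A)),np.sin(np.radians(A))]);n=np.array([-x[1],x[0]])
  print(A,'bridge',((a+b)/2-P)@x,((a+b)/2-P)@n,'bed end',[((p-P)@x,(p-P)@n) for p in L+Q])
# refine holes+knob+disc edge
h1,h2=f(565,469,.018),f(354,463,.018);print(h1,h2,'knob',f(672,268,.078))
hl=[f(335,330,.136),f(220,505,.136)];hr=[f(397,345,.136),f(252,570,.136)];tip=f(365,316,.132)
print('handle edge',hl,hr,an(hl[1],hl[0]),an(hr[1],hr[0]),'tip',tip)
E
```

```text
bridge mid [608.65072572  -4.81025743] len 25.96200810062588 ang along -32.079250232252974 -32.9603380274222 -31.19248514346071 across -31.982663480471054 -31.764968756287544
bed -29.582380037909985 -32.99521210682369 [array([507.65557018,  64.97575912]), array([585.46371804,  20.80622368])] [array([498.50025873,  52.339533  ]), array([575.08502927,   2.61389973])]
-32.5 bridge 49.578592598123436 0.6264006597570346 bed end [(np.float64(-73.09585701737217), np.float64(5.2186725384525685)), (np.float64(16.259143396169083), np.float64(9.77275155129783)), (np.float64(-74.02792903260864), np.float64(-10.35775774104782)), (np.float64(17.280574608232975), np.float64(-11.146964255474707))]
-33 bridge 49.57123848964102 1.059026156606251 bed end [(np.float64(-73.13861468227637), np.float64(4.580600236347054)), (np.float64(16.173242034480168), np.float64(9.914265426883961)), (np.float64(-73.93472293529452), np.float64(-11.003370699945147)), (np.float64(17.37719099617704), np.float64(-10.995740265481022))]
-33.5 bridge 49.56010933942476 1.4915710045134543 bed end [(np.float64(-73.17580255850484), np.float64(3.9421791037990217)), (np.float64(16.086109017793074), np.float64(10.055024292773199)), (np.float64(-73.83588642257895), np.float64(-11.64814570956239)), (np.float64(17.472484043748214), np.float64(-10.843678907294382))]
[483.33803747 -23.16909062] [486.97583686  72.55121248] knob [561.96492775 -74.3865113 ]
handle edge [array([522.93545053,  58.0306959 ]), array([452.83167405, 101.25949001])] [array([516.60935028,  33.19431288]), array([427.05691924,  87.87481341])] -31.659644960728876 -31.40813933487447 tip [529.48368262  46.99226454]
```

```bash
python3 g.py 464.9 86.3 43 57.3
```

```text
t 4.72 tcp [424.9 109.8 121.6] yaw 56.83 F [-0.3 -0.4 -1.4] gap 24.8 ROW [4.64 7.86 0.23] -0.008
```

```bash
python3 -m jog '[[[2.3,1,0.1],-0.004],[[4.6,3,0.23],-0.008],[[4.64,5,0.23],-0.008],[[4.64,7,0.23],-0.008],[[4.64,7.8,0.23],-0.008],[[4.64,7.8,0.23],-0.008],[[4.64,7.8,0.23],-0.008],[[4.64,7.8,0.23],-0.008]]'
python3 - <<'E'
from h import *
from g import go
go(464.9,86.3,43,57.3)
t=snap('top');np.savez('t.npz',**t)
cv2.imwrite('pics/g.png',cv2.resize(t['frame'][125:215,135:255,::-1],None,fx=6,fy=6,interpolation=cv2.INTER_CUBIC))
E
```

```text
t: 5.38
tcp_pos: [0.4652, 0.0874, 0.0445]
tool_rot: [-0.679, 0.198, -0.199, 0.679]
force: [1.1, 0.3, -0.8]
finger_gap: 0.294
t 5.38 tcp [465.2  87.4  44.5] yaw 57.43 F [ 1.1  0.3 -0.8] gap 25.1 ROW [ 0.04  0.15 -0.11] 0.002
```

View pics/g.png

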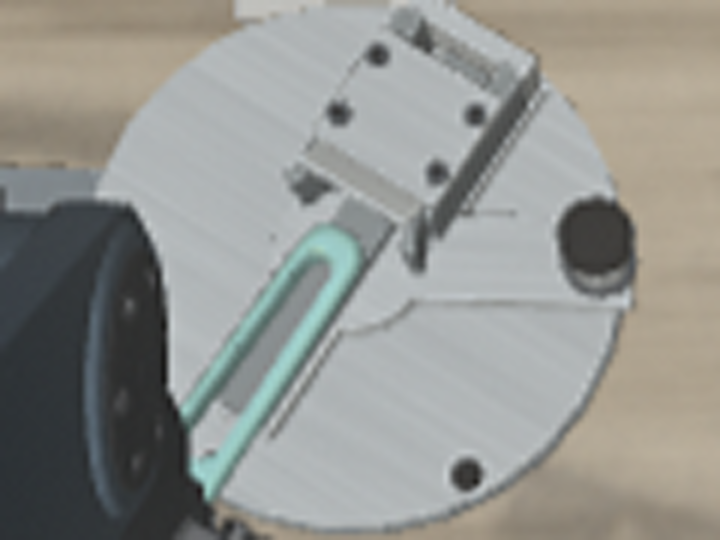

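```bash
python3 - <<'E'
from h import *
t=dict(np.load('t.npz'))
f=lambda x,y,z: onz(t,135+(x+.5)/6-.5,125+(y+.5)/6-.5,z)[:2]*1000
P=np.array([567,21.4]);A=np.radians(-32.3);x=np.array([np.cos(A),np.sin(A)]);n=np.array([-x[1],x[0]])
c=lambda p:((p-P)@x,(p-P)@n)
for nm,p,z in(('s1',(378,54),.071),('s2',(475,115),.071),('s3',(340,112),.071),('s4',(437,173),.071)):print(nm,np.round(c(f(*p,z)),1))
im=t['frame'];hsv=cv2.cvtColor(im,cv2.COLOR_RGB2HSV);m=cv2.inRange(hsv,(72,45,80),(100,255,255));m[:125]=0;m[210:]=0;m[:,:140]=0;m[:,210:]=0
v,u=np.nonzero(m);C=np.array([c(onz(t,a,b,.060)[:2]*1000) for a,b in zip(u,v)])
print('tip x',C[:,0].max())
for lo in range(-60,0,8):
  q=C[(C[:,0]>=lo)&(C[:,0]<lo+8)];
  if len(q):print(lo,q[:,1].min().round(1),q[:,1].max().round(1))
tc=np.array([465.2,87.4]);print('tcp',c(tc))
E
```

```text
s1 [62.7 21.4]
s2 [ 62.  -21.3]
s3 [36.8 21.2]
s4 [ 36.2 -21.4]
tip x 1.1201758362965797
-60 -15.2 10.6
-52 -15.3 10.6
-44 -15.3 10.6
-36 -15.3 10.0
-28 -14.7 9.4
-20 -14.8 8.8
-12 -14.2 8.8
-4 -10.5 7.5
tcp (np.float64(-121.3149096817135), np.float64(1.3902118247581923))
```

Relative to the bridge (its screws come out symmetric at ±21.3 mm, x = 49), the handle sits about 2 mm to the right. I'll shift it left, lower it slightly and enter the flare.

```bash
python3 -m jog '[[[0,0.07,0.08],0],[[0,0.15,0.17],0],[[0,0.15,0.17],0],[[0.6,0.15,0.17],0],[[1.2,0.15,0.17],0],[[1.8,0.15,0.17],0],[[2.3,0.15,0.17],0],[[2.8,0.15,0.17],0],[[3.2,0.15,0.17],0],[[3.2,0.15,0.17],0],[[3.2,0.15,0.17],0]]'
python3 g.py 537.1 40.4 43 57.7
```

```text
t: 6.35
tcp_pos: [0.493, 0.0717, 0.0422]
tool_rot: [0.679, -0.198, 0.198, -0.679]
force: [-0.0, 0.4, -0.3]
finger_gap: 0.29
t 6.35 tcp [493.   71.7  42.2] yaw 57.44 F [-0.   0.4 -0.3] gap 24.7 ROW [ 5.4  -0.08 -0.27] -0.005
```

```bash
python3 -m jog '[[[0.6,0,0],0],[[1.2,0,0],0],[[1.8,0,0],0],[[2.4,0,0],0],[[3,0,0],0],[[3.5,0,0],0],[[4,0,0],0],[[4.4,0,0],0],[[4.7,0,0],0],[[4.7,0,0],0]]'
python3 g.py 537.1 40.4 43 57.7
```

```text
t: 7.18
tcp_pos: [0.5334, 0.0462, 0.0423]
tool_rot: [-0.679, 0.198, -0.199, 0.679]
force: [-0.6, 0.0, -1.3]
finger_gap: 0.294
t 7.18 tcp [533.4  46.2  42.3] yaw 57.45 F [-0.6  0.  -1.3] gap 25.1 ROW [ 0.63 -0.07 -0.29] -0.004
```

```bash
python3 -m jog '[[[0.15,0,0],0],[[0.3,0,0],0],[[0.4,0,0],0],[[0.45,0,0],0],[[0.5,0,0],0],[[0.55,0,0],0],[[0.6,0,0],0],[[0.6,0,0],0]]'
python3 g.py 537.1 40.4 43 57.7
```

```text
t: 7.85
tcp_pos: [0.5351, 0.0443, 0.042]
tool_rot: [0.679, -0.2, 0.196, -0.679]
force: [-4.8, 4.0, 1.8]
finger_gap: 0.288
t 7.85 tcp [535.1  44.3  42. ] yaw 57.48 F [-4.8  4.   1.8] gap 24.6 ROW [ 0.38 -0.1  -0.22] -0.004
```

```bash
python3 -m jog '[[[0.1,0,0],0],[[0.2,0,0],0],[[0.3,0,0],0],[[0.3,0,0],0]]'
python3 g.py 537.1 40.4 43 57.7
python3 - <<'E'
from h import *
for n in('top','scene','wrist'):
    t=snap(n);np.savez(n+'.npz',**t)
t=dict(np.load('top.npz'));s=dict(np.load('scene.npz'))
p=np.hstack([cv2.resize(t['frame'][125:195,150:235,::-1],(510,420),interpolation=cv2.INTER_CUBIC),cv2.resize(s['frame'][165:255,150:212,::-1],(289,420),interpolation=cv2.INTER_CUBIC)])
cv2.imwrite('pics/i.png',p)
E
```

```text
t: 8.18
tcp_pos: [0.5348, 0.0439, 0.0417]
tool_rot: [0.679, -0.202, 0.194, -0.679]
force: [-8.5, 7.9, 4.3]
finger_gap: 0.292
t 8.18 tcp [534.8  43.9  41.7] yaw 57.48 F [-8.5  7.9  4.3] gap 25.0 ROW [ 0.38 -0.13 -0.18] -0.004
```

View pics/i.png

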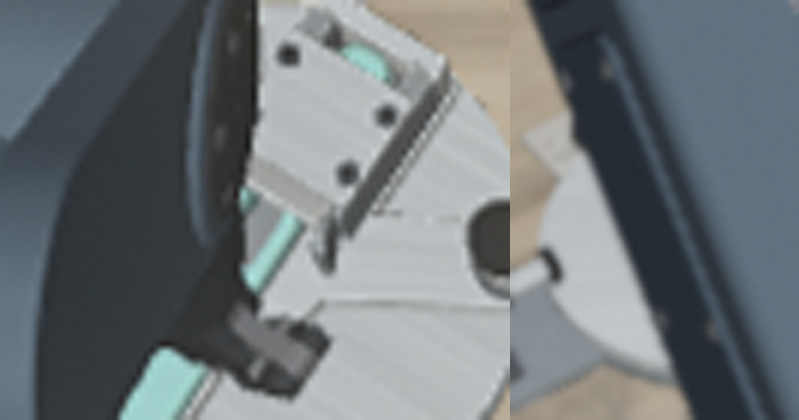

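The crop shows the rounded tip in the window behind the bridge at (365,62). I'll measure it against the stop face.

```bash
cat > tip.py <<'E'
from h import *
P=np.array([567,21.4]);A=np.radians(-32.3);x=np.array([np.cos(A),np.sin(A)]);n=np.array([-x[1],x[0]])
c=lambda p:np.array([(p-P)@x,(p-P)@n])
def teal(t,z,lo,hi):
  m=cv2.inRange(cv2.cvtColor(t['frame'],cv2.COLOR_RGB2HSV),(72,40,60),(100,255,255));m[:100]=0;m[230:]=0
  v,u=np.nonzero(m);C=np.array([c(onz(t,a,b,z)[:2]*1000) for a,b in zip(u,v)]);return C[(C[:,0]>lo)&(C[:,0]<hi)&(abs(C[:,1])<25)]
if __name__=='__main__':
  t=dict(np.load('top.npz'))
  for z in(.05,.058,.062):
    C=teal(t,z,65,100);print(z,C.min(0),C.max(0),len(C))
  C=teal(t,.06,-110,-60);print('sq',C.min(0),C.max(0))
  w=dict(np.load('wrist.npz'));
  C=teal(w,.061,-110,-50);print('wrist sq',C.min(0) if len(C) else 0)
  q=t['frame'][125:147,195:228,::-1];cv2.imwrite('pics/j.png',cv2.resize(q,None,fx=20,fy=20,interpolation=cv2.INTER_CUBIC))
E
python3 tip.py
```

```text
0.05 [77.10317271 -9.51305924] [84.64042689 12.14956169] 29
0.058 [ 75.35300345 -11.4847723 ] [82.82168705  9.98077177] 29
0.062 [ 74.47791882 -12.47062882] [81.91231713  8.89637681] 29
sq [-85.27405508 -16.45510516] [-60.0049935    4.45442211]
wrist sq [-89.81421305 -11.68324354]
```

View pics/j.png

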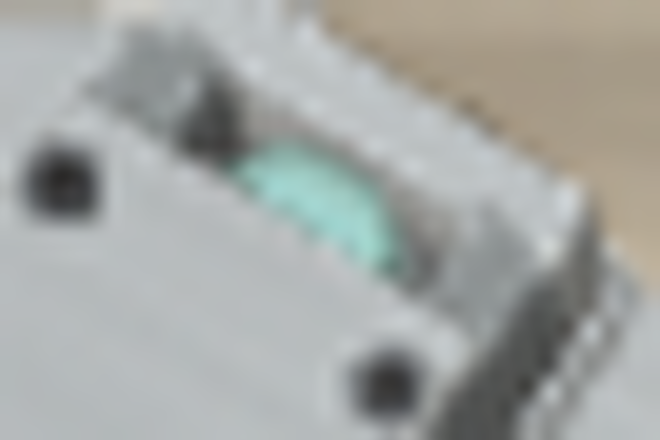

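Tip top edge is at +83 (rounded), square end at −85.3 and the push is stiff, all consistent with home. I'll release, then confirm by pushing on the end face with shut fingers.

```bash
python3 -m jog '[[[-0.3,0,0],0],[[-0.3,0,0],0],[[-0.3,0,0],0],[[-0.3,0,0],0],[[-0.3,0,0],0],[[-0.3,0,0],0]]' 4.5 && python3 -m jog '[[[0,-2,0],0],[[0,-4,0],0],[[0,-6,0],0],[[-4,-6,0],0],[[-7.6,-6,0],0],[[-7.6,-6,0],0],[[-7.6,-6,0],0],[[-7.6,-6,0],0]]' 0
python3 - <<'E'
from tip import *
from g import go
for nm in('top','wrist'):
    t=snap(nm);np.savez(nm+'.npz',**t)
t=dict(np.load('top.npz'))
C=teal(t,.06,65,100);print(C.max(0))
C=teal(t,.06,-110,-20);print('sq',C.min(0) if len(C) else 0)
q=P-112*x;go(q[0],q[1],48,57.6)
w=dict(np.load('wrist.npz'));cv2.imwrite('pics/k.png',w['frame'][:,:,::-1])
E
```

```text
t: 8.83
tcp_pos: [0.5383, 0.043, 0.0424]
tool_rot: [-0.679, 0.198, -0.199, 0.679]
force: [0.3, -0.2, -0.4]
finger_gap: 0.531
t: 9.5
tcp_pos: [0.4745, 0.0842, 0.1026]
tool_rot: [-0.679, 0.197, -0.199, 0.679]
force: [1.1, 0.3, 0.0]
finger_gap: -0.005
[81.96307055  7.54566632]
sq [-85.47568521 -16.48507468]
t 9.6 tcp [475.3  83.8 102.5] yaw 57.44 F [ 0.  -0.8  0.3] gap 0.1 ROW [-0.12  5.44 -0.38] -0.003
```

View pics/k.png

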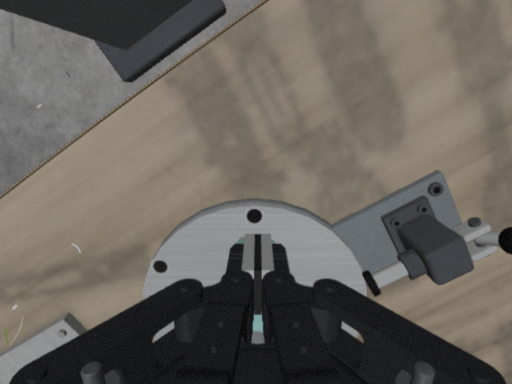

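Wrist view: handle under the fingertips, ram clear to the right at (375,282). Now the end push.

```bash
python3 -m jog '[[[-0.4,2,0],0],[[-0.4,4,0],0],[[-0.4,5.4,0],0],[[-0.4,5.4,0],0],[[-0.4,5.4,0],0],[[0.2,5.4,0],0],[[0.6,5.4,0],0],[[0.9,5.4,0],0],[[1.1,5.4,0],0],[[1.3,5.4,0],0],[[1.5,5.4,0],0],[[1.6,5.4,0],0],[[1.6,5.4,0],0]]'; python3 g.py 475 84 48 57.6
```

```text
t: 10.68
tcp_pos: [0.487, 0.0756, 0.0484]
tool_rot: [-0.679, 0.198, -0.198, 0.679]
force: [0.9, 0.4, -0.4]
finger_gap: 0.001
t 10.68 tcp [487.   75.6  48.4] yaw 57.46 F [ 0.9  0.4 -0.4] gap 0.1 ROW [-1.46  0.04  0.06] -0.002
```

```bash
python3 -m jog '[[[0.1,0,0],0],[[0.2,0,0],0],[[0.3,0,0],0],[[0.4,0,0],0],[[0.5,0,0],0],[[0.5,0,0],0]]'; python3 g.py 475 84 48 57.6
```

```text
t: 11.18
tcp_pos: [0.4864, 0.0744, 0.0481]
tool_rot: [0.679, -0.202, 0.195, -0.678]
force: [-5.7, 4.8, 6.3]
finger_gap: -0.0
t 11.18 tcp [486.4  74.4  48.1] yaw 57.45 F [-5.7  4.8  6.3] gap -0.0 ROW [-1.48  0.02  0.19] -0.003
```

```bash
python3 -m jog '[[[0.1,0,0],0],[[0.2,0,0],0],[[0.3,0,0],0],[[0.4,0,0],0],[[0.4,0,0],0]]'; python3 g.py 475 84 48 57.6;  python3 - <<'E'
from tip import *
t=snap('top')
C=teal(t,.06,65,100);print(C.max(0))
E
python3 -m jog '[[[-1,0,0],0],[[-2.5,0,0],0],[[-2.5,-4,0],0],[[-2.5,-8,0],0],[[-2.5,-8,0],0],[[-2.5,-8,0],0]]' 5
python3 g.py 562 -74.4 130 0
```

```text
t: 11.6
tcp_pos: [0.4859, 0.0736, 0.048]
tool_rot: [0.679, -0.205, 0.192, -0.678]
force: [-11.2, 10.3, 11.1]
finger_gap: -0.003
t 11.6 tcp [485.9  73.6  48. ] yaw 57.44 F [-11.2  10.3  11.1] gap -0.3 ROW [-1.48  0.02  0.29] -0.003
[82.74058088  9.43857429]
t: 12.15
tcp_pos: [0.4758, 0.0841, 0.1304]
tool_rot: [-0.678, 0.195, -0.2, 0.679]
force: [-0.2, 0.7, -0.4]
finger_gap: 0.582
t 12.15 tcp [475.8  84.1 130.4] yaw 57.5 F [-0.2  0.7 -0.4] gap 49.7 ROW [15.78  0.11 -8.74] 1.004
```

Both pushes are stiff and the tip has not moved, so the handle is home. Now to hover over the knob.

```bash
python3 -m jog '[[[4,0,-2.2],0.11],[[8,0,-4.4],0.22],[[11,0,-6],0.34],[[14,0,-7.6],0.45],[[15.5,0,-8.5],0.57],[[15.5,0,-8.5],0.69],[[15.5,0,-8.5],0.8],[[15.5,0,-8.5],0.92],[[15.5,0,-8.5],1.04],[[15.5,0,-8.5],1.04],[[15.5,0,-8.5],1.04]]' 5.5
python3 - <<'E'
from h import *
from g import go
go(562,-72,50,-2.3)
w=snap('wrist');np.savez('wrist.npz',**w);cv2.imwrite('pics/l.png',w['frame'][:,:,::-1])
t=snap('top');np.savez('top.npz',**t)
E
```

```text
t: 13.07
tcp_pos: [0.5579, -0.0708, 0.1271]
tool_rot: [-0.492, 0.509, -0.508, 0.491]
force: [0.9, -0.0, -0.3]
finger_gap: 0.644
t 13.07 tcp [557.9 -70.8 127.1] yaw -1.95 F [ 0.9 -0.  -0.3] gap 55.0 ROW [0.11 7.71 0.43] 0.006
```

View pics/l.png

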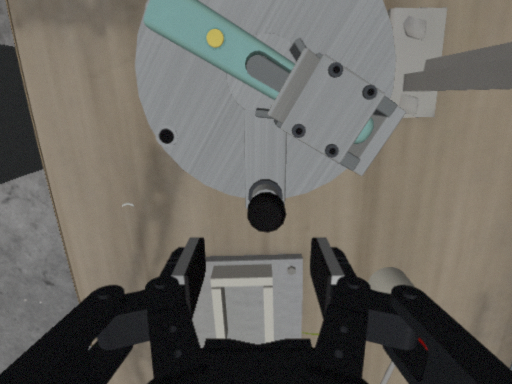

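The wrist view shows the knob top at (267,212), the handle under the bridge with its tip visible at the stop (365,130), and fingers clear.

```bash
python3 - <<'E'
from h import *
w=dict(np.load('wrist.npz'))
print(onz(w,267,212,.078)*1000, onz(w,167,136,.018)*1000)
g=w['frame'].max(2);k=(g<45).astype(np.uint8);n,l,s,ce=cv2.connectedComponentsWithStats(k)
for i in range(1,n):
    if 240<ce[i][0]<290 and 190<ce[i][1]<230 and s[i,4]>200:print(s[i],ce[i],onz(w,s[i,0]+s[i,2]/2,s[i,1]+s[i,3]-s[i,2]/2,.078)*1000)
E
```

```text
[564.43579536 -68.76992588  78.        ] [483.32043789 -21.42839335  18.        ]
[ 248  193   38   39 1165] [266.01716738 211.67038627] [564.4178637  -69.51072212  78.        ]
```

```bash
python3 -m jog '[[[-0.1,1,0.3],0],[[-0.1,2,0.55],0],[[-0.1,4,0.55],0],[[-0.1,5.5,0.55],0],[[-0.1,7,0.55],0],[[-0.1,7.6,0.55],0],[[-0.1,7.8,0.55],0],[[-0.1,7.8,0.55],0],[[-0.1,7.8,0.55],0]]'
python3 -m jog '[[[0,0,0],0],[[0,0,0],0],[[0,0,0],0],[[0,0,0],0],[[0,0,0],0],[[0,0,0],0],[[0,0,0],0]]' 2 60;python3 g.py 563 -70 50 -2.3
```

```text
t: 13.92
tcp_pos: [0.5645, -0.07, 0.0505]
tool_rot: [0.491, -0.509, 0.509, -0.491]
force: [0.5, 0.9, -0.5]
finger_gap: 0.644
t: 14.5
tcp_pos: [0.5644, -0.0701, 0.0514]
tool_rot: [0.491, -0.509, 0.51, -0.491]
force: [-1.2, 0.1, 6.5]
finger_gap: 0.298
t 14.5 tcp [564.4 -70.1  51.4] yaw -2.11 F [-1.2  0.1  6.5] gap 25.4 ROW [-0.01  0.14 -0.14] 0.003
```

```bash
python3 -m jog '[[[0,-0.3,0],0],[[0,-0.6,0],0],[[0,-0.9,0],0],[[0,-1.1,0],0],[[0,-1.1,0],0],[[0,-1.1,0],0]]';python3 g.py 563 -70 50 -2.3
```

```text
t: 15.0
tcp_pos: [0.5641, -0.0701, 0.061]
tool_rot: [0.491, -0.509, 0.509, -0.491]
force: [1.4, -1.3, -9.1]
finger_gap: 0.296
t 15.0 tcp [564.1 -70.1  61. ] yaw -2.13 F [ 1.4 -1.3 -9.1] gap 25.3 ROW [-0.    1.1  -0.11] 0.003
```

```bash
python3 -m jog '[[[-0.01,0,-0.48],0.05],[[-0.05,0,-0.95],0.1],[[-0.11,0,-1.42],0.15],[[-0.19,0,-1.89],0.2],[[-0.3,0,-2.35],0.25],[[-0.42,0,-2.81],0.3],[[-0.58,0,-3.26],0.35],[[-0.75,0,-3.7],0.4],[[-0.95,0,-4.13],0.45],[[-1.16,0,-4.55],0.5],[[-1.16,0,-4.55],0.5]]';python3 g.py 482 -20 50 -62.3
```

```text
t: 15.92
tcp_pos: [0.519, -0.0567, 0.0613]
tool_rot: [0.349, -0.615, 0.615, -0.349]
force: [2.4, -1.7, -9.5]
finger_gap: 0.299
t 15.92 tcp [519.  -56.7  61.3] yaw -30.9 F [ 2.4 -1.7 -9.5] gap 25.6 ROW [-1.24  1.12 -5.06] 0.548
```

```bash
python3 -m jog '[[[-0.01,0,-0.48],0.05],[[-0.05,0,-0.95],0.1],[[-0.11,0,-1.42],0.15],[[-0.19,0,-1.89],0.2],[[-0.3,0,-2.35],0.25],[[-0.42,0,-2.81],0.3],[[-0.58,0,-3.26],0.35],[[-0.75,0,-3.7],0.4],[[-0.95,0,-4.13],0.45],[[-1.16,0,-4.55],0.5],[[-1.39,0,-4.94],0.547],[[-1.39,0,-4.94],0.547],[[-1.39,0,-4.94],0.547]]'
python3 - <<'E'
from h import *
from g import go
go(482,-20,50,-62.3)
p=np.array(manip.sense()['tcp_pos'][:2])*1000
d0=np.array([564.2,-70.1]);print('chord',np.linalg.norm(p-d0),'swing',2*np.degrees(np.arcsin(np.linalg.norm(p-d0)/190)))
E
```

```text
t: 17.0
tcp_pos: [0.4849, -0.0201, 0.0615]
tool_rot: [0.17, -0.686, 0.687, -0.171]
force: [2.3, -2.8, -9.4]
finger_gap: 0.297
t 17.0 tcp [484.9 -20.1  61.5] yaw -62.07 F [ 2.3 -2.8 -9.4] gap 25.3 ROW [ 0.25  1.15 -0.14] 0.004
chord 93.79342416337937 swing 59.16148569987485
```

```bash
python3 -m jog '[[[0,0.3,0],0],[[0,0.5,0],0],[[0,0.7,0],0],[[0,0.9,0],0],[[0,0.9,0],0]]';python3 g.py 482 -20 50 -62.3
```

```text
t: 17.42
tcp_pos: [0.4848, -0.0201, 0.0521]
tool_rot: [0.17, -0.686, 0.687, -0.171]
force: [2.8, -4.4, -6.3]
finger_gap: 0.291
t 17.42 tcp [484.8 -20.1  52.1] yaw -62.09 F [ 2.8 -4.4 -6.3] gap 24.8 ROW [ 0.25  0.21 -0.14] 0.004
```

```bash
python3 -m jog '[[[0,0.1,0],0],[[0,0.2,0],0],[[0,0.2,0],0],[[0,0.2,0],0]]';python3 g.py 482 -20 50 -62.3
python3 -m jog '[[[0,0,0],0],[[0,0,0],0],[[0,0,0],0],[[0,0,0],0],[[0,0,0],0]]' 5.5; python3 g.py 482 -20 50 -62.3
```

```text
t: 17.75
tcp_pos: [0.4849, -0.0201, 0.0514]
tool_rot: [0.17, -0.686, 0.687, -0.171]
force: [2.1, -4.5, 5.0]
finger_gap: 0.298
t 17.75 tcp [484.9 -20.1  51.4] yaw -62.1 F [ 2.1 -4.5  5. ] gap 25.4 ROW [ 0.25  0.14 -0.15] 0.004
t: 18.17
tcp_pos: [0.4829, -0.019, 0.0501]
tool_rot: [-0.171, 0.687, -0.686, 0.17]
force: [-0.5, 0.6, 0.7]
finger_gap: 0.645
t 18.17 tcp [482.9 -19.   50.1] yaw -62.06 F [-0.5  0.6  0.7] gap 55.1 ROW [0.12 0.01 0.05] 0.004
```

```bash
python3 -m jog '[[[0,-3,0],0],[[0,-6,0],0],[[0,-10,0],0],[[4,-13,3],0],[[8,-13,6],0],[[12,-13,9],0],[[14,-13,10],0],[[14,-13,10],0],[[14,-13,10],0]]'
python3 - <<'E'
from h import *
t=snap('top');s=snap('scene');np.savez('top.npz',**t)
print(manip.sense()['t'],manip.sense()['tcp_pos'])
cv2.imwrite('pics/z.png',np.hstack([cv2.resize(t['frame'][105:225,75:265,::-1],(500,316),interpolation=cv2.INTER_CUBIC),cv2.resize(s['frame'][150:270,100:214,::-1],(300,316),interpolation=cv2.INTER_CUBIC)]))
g=t['frame'].max(2);k=(g<70).astype(np.uint8);n,l,st,ce=cv2.connectedComponentsWithStats(k)
for i in range(1,n):
    if st[i,4]>8 and 140<ce[i][0]<260 and 120<ce[i][1]<230:print(st[i],ce[i].round(1),(onz(t,*ce[i],.078)*1000).round(1),(onz(t,*ce[i],.071)*1000).round(1),(onz(t,*ce[i],.018)*1000).round(1))
E
```

```text
t: 18.92
tcp_pos: [0.4054, -0.1757, 0.1804]
tool_rot: [0.169, -0.687, 0.687, -0.169]
force: [1.2, 0.6, -0.7]
finger_gap: 0.647
19.0167 [ 0.40619751 -0.17320605  0.18016264]
[144 160   3   7  21] [145. 163.] [563.8 117.3  78. ] [565.6 119.1  71. ] [579.  133.1  18. ]
[205 195  12  12  74] [210.7 200.6] [480.5 -24.6  78. ] [481.6 -24.   71. ] [489.8 -18.7  18. ]
[169 201   4   4  13] [170.4 202.6] [477.   60.7  78. ] [478.  62.  71.] [486.   72.6  18. ]
```

View pics/z.png

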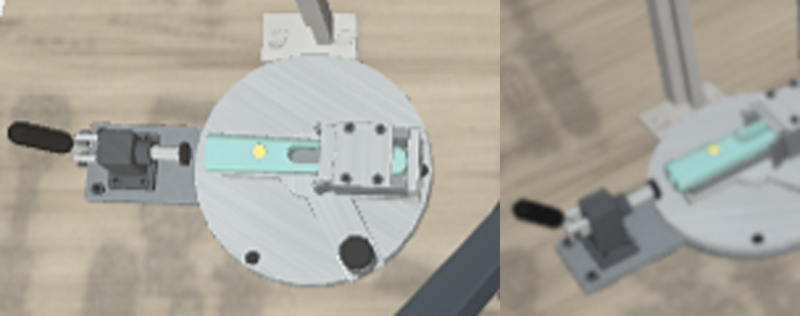

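The final view shows the handle under the bridge, square end facing the ram, and the knob over the next hole. One numeric check of end position, then sign-off.

```bash
python3 - <<'E'
import tip; from tip import *
t=dict(np.load('top.npz'));A=np.radians(-92.3);tip.x=np.array([np.cos(A),np.sin(A)]);tip.n=np.array([-tip.x[1],tip.x[0]])
for z in(.05,.06):
  C=teal(t,z,-120,120);print(z,C[:,0].min(),C[:,0].max())
  f=lambda a,b:C[(C[:,0]>a)&(C[:,0]<b)][:,1].mean();print('centre',f(-80,-60),f(-60,-40))
workorder.sign_off()
print(manip.sense()['t'])
E
```

```text
0.05 -86.61745648233754 83.70904608370807
centre 1.245197246230126 1.2707861111578473
0.06 -84.05976675936746 84.32979256830006
centre -1.1300522203874388 -1.0230279872144363
the job is handed in; nothing more can be done
the job is handed in; nothing more can be done
```

The handle is loaded rounded end first under the bridge, against the end stop. The nest has been swung clockwise about 60° to the next hole, so the square end faces the ram. I handed the job in at about 19 s, with the gripper clear of everything.

- **Handle home:** A push of about 11 N in the grip, then about 15 N on the square end with the fingers shut, met a stiff stop and the tip did not move. After the swing its ends measured about −84 and +84 mm from the pivot in the top view; ±85 mm is home. That is within pixel error.
- **Swing:** The tool turned 60.0°, while the distance the knob travelled gave 59.2°.
- **Pin down:** As I lowered the knob, the spring pull held (about 6 N) until it stopped. It stopped at the same height as before I lifted it (tool at 51.4 mm both times). In the last picture the knob is within about 3 mm of where the next hole should put it. I did not push sideways on the knob to test the lock.
- **Disagreements:** The robot's position and the top camera differed by about 3 to 4 mm. I therefore judged fits from things measured in the same picture and from the contact forces.
- **Rest of the bench:** The last picture covered only the fixture area, where nothing else had moved. I did not check the rest of the bench afterwards.

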